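# Close the draw latch of a shoe-sole mould

### The job

Close this shoe-sole mould for casting: bring the latch's wire loop down over the red hook of the keeper on the sliding half so that its crossbar sits in the hook, then press the lever over centre and fully down, so that the latch draws the two halves tight together and stays locked. Work gently: do not ram the loop against the keeper or force the lever, and leave the wax tin on the mould and the jar and dish beside it where they are. Finish with the robot clear of everything.

Things in the scene. Friction and masses are not known exactly. Their poses are not given: they have to be found in the camera images.
- lever_pivot (a point): The lever's hinge axis in a steel bracket on the fixed half of an aluminium mould bolted to the bench; 74 mm above the bench (mould's flat top: 52 mm). Its axes are the latch frame: x level along the latch, from lever to red keeper; y level across, parallel to the hinge pins; z up. All latch parts lie on its y = 0. Parting line at x = 45 mm; the mould reaches from y = -116 to +30 mm.
- lever (a joint): Lever angle, rad. 0 = open stop, handle 68 deg above the latch's +x; grows as it swings up, over and down to -x; 1.955 = closed stop, handle level, its face 81 mm above the bench. Stays where left while the loop is slack (0.08 N m). Hooked, it takes 3 to 15 N at the pad to dead centre near 1.7; beyond that the springs pull it down, before it they throw it back.
- handle: The lever's handle; origin in the black pad at its end (40 mm along the handle, 34 wide, 8 thick), 92 mm from the pivot along the handle and 3 mm off the line through the pivot, towards the face to push on (4 mm further; it looks to +x with the lever upright, up when closed). Ends 112 mm from the pivot. x: outwards along the handle; z: away from the pushed face. Over 25 N bends it.
- loop (a joint): Angle of the wire loop on the lever, rad. The loop's elevation above the latch's +x is this plus lever (0 = level). Its pin on the lever is 36 mm from the lever pivot, 6 degrees further round (towards closing) than the handle. Stays where it is left (friction 0.05 N m).
- bow (a joint): How far the loop is drawn out against its two springs, m: 0 relaxed, up to 0.016; stiffness 9 N/mm after 7 N. Latched properly it reads 0.002 to 0.010.
- crossbar: The steel crossbar at the end of the loop, 6 mm thick, 46 mm long across the latch, between two side rods at y = +-23 mm; origin at its middle, 115 mm (loop relaxed) from the loop's pin. Its x runs on outwards along the loop, its z is square to the loop, towards the knob.
- knob (a point): Centre of the black ball knob, 18 mm across, on a thin stem 30 mm from the crossbar's middle (along the crossbar's z). To be pinched across the latch (fingers on its +y and -y sides); the ball turns easily between the fingers.
- gap (a joint): How far the sliding half of the mould stands open, m: 0 = shut; 0.003 to 0.007 at the start. It slides along the latch's x on guide rods with about 7 N of friction and stays where it is left.
- slide_half: The sliding half of the mould, 120 x 145 mm, with the red keeper on it. Origin on its flat top, on the latch's line (92.7 mm in x from the lever pivot when shut), axes as the latch frame. Pressing the crossbar on the keeper with more than 25 N while the lever is still up bends it.
- keeper_mark (a point): Nominal middle of the red keeper's mouth, at mould-top height. Along +x the keeper (26 mm wide) has a hook 20 mm high leaning 25 deg to +x (undercut), a channel with its floor at 4 mm, and a ledge 12 mm high, 26 mm long. Mouth from hook tip to ledge: 10 mm. The keeper is screw-adjusted: its true mouth is up to 3 mm either way in x from this point, unmeasured; look or feel for it.
- tin: Small brass wax tin, 38 mm across, 26 mm high, standing loose on the fixed half's top; origin under its centre. Leave alone.
- jar: Amber glass jar 72 mm across, 85 mm high, on the bench; origin under its centre. Leave alone.
- dish: White dish 120 mm across, 25 mm high; origin under its centre. Leave alone.

How it is judged:
On the way:
1. the loop's crossbar is down in the keeper's channel, behind the hook (z of crossbar in the frame of slide_half between 0.003 and 0.0135 m and x of crossbar in the frame of slide_half between -0.0125 and 0.006 m), for 0.3 s.
At the end, for the whole second after the job is handed in: The lever is fully down (within 0.07 rad of its closed stop), the mould's halves are together (gap under 1.5 mm), and the loop is hooked under tension (drawn out more than 1.2 mm against its springs, crossbar in the keeper's channel) (value of joint lever above 1.88 rad and value of joint gap below 0.0015 m and value of joint bow above 0.0012 m and z of crossbar in the frame of slide_half below 0.0155 m); the robot touches nothing.
It fails at once if the lever was pushed with more than 25 N (contact force between handle and anything else above 25 N).
It fails at once if the loop was pressed on the keeper or the mould with more than 25 N while the lever was still up (value of joint lever below 0.6 rad and contact force between crossbar and slide_half above 25 N).
It fails at once if the tin on the mould was disturbed (moved more than 10 mm) (distance of tin from where it was at the start of the episode above 0.01 m).
It fails at once if the jar or the dish was disturbed (moved more than 20 mm) (distance of any of jar, dish from where it was at the start of the episode above 0.02 m).
It also fails if it takes over 62 s, if anything falls off the work surface, if the arm or the gripper's body presses on something with over 40 N, if the wrist force passes 120 N, or if a joint passes its speed limit or range.

### The arm

A 6-joint arm with a two-finger parallel gripper is mounted at the origin on the work surface. World frame = base frame: x ahead of the robot, y to its left, z up, the work surface at z = 0. Lengths are in m, angles in rad, forces in N, time in s.
With the tool pointing down it reaches from about 0.4 to 0.825 m from the base axis. Payload 7 kg.
Tool frame: the origin (TCP) lies at the centre of the arm's flange, where the gripper is bolted on; the fingertips stand 173 mm ahead of it and the grasp point (between the pads) lies 155 mm ahead of it (arm.tips_ahead is the y of the fingertips in the tool frame, in m); y points along the fingers, z is the direction in which the jaws open and shut, and the axes are right-handed (so a half turn about y gives the same grasp; the last joint's range is limited). The gripper opens to 85 mm and grips with 20 to 120 N. Pads are 22 mm wide; open, the fingers measure 114 mm over their backs; the gripper's body (76 mm by 85 mm) begins 54 mm behind the grasp point. The pads swing forward as they close: fully open they stand 13 mm farther back than shut.
Start: joints at [-0.989, 0.359, 0.012, 0, -1.224, -0.288], TCP at [0.195, -0.646, 0.405] pointing down, gripper open.
Joint ranges: [-3.07, 3.07], [-1.43, 2.12], [-1.02, 1.25], [-3.03, 1.67], [-3.05, -0], [-3.03, 3.03]. Speed limits (rad/s): [2.39, 2.39, 3.01, 3.14, 3.14, 3.14].

### API

Orientations are given as a 3x3 rotation matrix whose columns are the frame's x, y, z axes.
In Python, from workcell import status, eyes, finish_job, boxes_of, arm gives the robot as it stands.
- The arm moves only by the tool jog_arm, never from a script. Its argument "motion" is one flat list of numbers, 4 for each row, row after row: the shift along the tool's x, y, z as a fraction of full scale, then the turn about the tool's y as a fraction of full scale. In form: [x, y, z, yaw, x, y, z, yaw, ...]. A call has 1 to 12 rows; each row is the pose to reach, as a shift and turn from the pose commanded when the call began, along the tool's axes at that moment; what a row does not reach only later rows make up. Full scale, the value 1, is 25 cm for a shift and 120 degrees for a turn. A row lasts 1/12 s, in which the tool goes at most 41.7 mm and 7.16 degrees, less where a joint would pass 70% of its speed; a pose out of reach is approached as far as the arm can. A call with a number of a shift or a turn outside -1 to 1 is refused whole. A call with a gripper value outside its range is refused whole. "jaw" is the opening, from 0 (shut) to 1 (fully open), set as the call begins (left out, the last holds). The fingers move at their own pace and stop on an object; "grip_force" is the grip in N (left out, the last holds). Time passes only in rows, so rows that repeat a pose let the fingers close. It gives the time, the measured TCP pose, the force and the opening at its end, in the units of the state.
- status.get_state(): the state, without advancing time (a new reading comes with each control period).
- eyes.capture(name): name is "side" or "top" or "wrist"; returns a dict with "pixels" (480x640x3 uint8, blue, green, red), "range_z" (480x640 float32, m along the optical axis (not along the pixel's ray), 0 where there is no reading), "fx", "fy", "cx", "cy" (pixels), "extrinsics" (4x4, takes a point from world to camera coordinates); the wrist camera has in their place "hand_eye" (4x4, takes a point from camera to tool coordinates, whose origin is the TCP and whose axes are the tool frame's). Camera axes: x right, y down, z forward; pixel columns grow to the right and rows downward; lengths in m; the calibration is good to about 2 mm. A picture is of the moment at which its call begins: read the wrist's pose just before it.
- finish_job(): hands the job in, once; it reports no verdict.
Trained networks look in the newest picture that a camera, given by its name, has taken for a name from the list of things; names that differ only in an ending like _2 or _b are one class to them, and where a whole thing is asked for, a point or a joint stands for the part that bears it (a point fixed in the world has none). Each returns a list of dicts, best first, with "conf" (0 to 1); they miss things now and then, are a little off and sometimes report something else, mostly with a low value. They report only what shows in the picture. A call takes as long as a camera call.
- boxes_of(camera, target): "bbox" ([left, top, right, bottom] in pixels, round what is visible of it).
The state is a dict: "t": time; "qpos": joint angles; "qd": joint speeds; "joint_efforts": joint torques, N m; "tool_pos": TCP position; "orientation": TCP orientation; "force": force on the tool from outside, world axes, zero at the start; "torque": the same for the moment, N m; "width": finger opening in m.
Only numpy, scipy, OpenCV 4.12 (cv2) and the standard library are available. Lean on these libraries where they do the work, as an engineer would, in place of code of your own. Each camera call takes 0.05 s, during which the arm holds its last target.

## Working session

There is one attempt and no reset: what is moved stays moved. The work goes in short steps, Python scripts to look and compute and a tool call to move; the robot and the scene stay as the last step left them, time stands still between calls to the robot, and variables do not carry over. Pictures are saved under pics/ and viewed, and the job is handed in when it is done.

Besides the shell and the picture viewer there is one more tool, called after "Call:" as name(argument=value, ...) on one line, values as JSON. jog_arm: Moves the arm, as the interface text tells. Shift numbers are shares of 25 cm and turn numbers shares of 120 degrees, none past 1 either way. Its arguments: {"type":"object","properties":{"motion":{"type":"array"},"jaw":{"type":"number"},"grip_force":{"type":"number"}},"required":["motion"]}

```bash
ls; mkdir -p pics; cat > h.py <<'E'
import numpy as np, cv2
from workcell import status, eyes, finish_job, boxes_of, arm
def cap(n,save):
    s=status.get_state(); c=eyes.capture(n); cv2.imwrite('pics/'+save+'.png',c['pixels'])
    if 'extrinsics' in c: T=np.linalg.inv(c['extrinsics'])
    else:
        W=np.eye(4);W[:3,:3]=np.array(s['orientation']);W[:3,3]=s['tool_pos'];T=W@c['hand_eye']
    c['T']=T; np.savez('pics/'+save+'.npz',T=T,K=[c['fx'],c['fy'],c['cx'],c['cy']],z=c['range_z'],p=c['pixels'])
    return c
def cloud(c):
    z=c['range_z'];v,u=np.mgrid[:480,:640]
    P=np.stack([(u-c['cx'])/c['fx']*z,(v-c['cy'])/c['fy']*z,z],-1)
    return P@c['T'][:3,:3].T+c['T'][:3,3]
E
python3 - <<'E'
from h import *
s=status.get_state();print(s)
for n in ['side','top','wrist']:
    c=cap(n,n+'0');np.save('pics/%s0cl.npy'%n,cloud(c))
    print(n,c['T'].round(3).tolist(),c['fx'])
    for t in ['lever','handle','loop','crossbar','knob','slide_half','keeper_mark','tin','jar','dish','lever_pivot']:
        try: print(t,[(np.round(b['bbox']).tolist(),round(b['conf'],2)) for b in boxes_of(n,t)[:2]])
        except Exception as e: print(t,e)
E
```

```text
pics
{'t': 0.0, 'qpos': array([-9.88918764e-01,  3.59409240e-01,  1.10356556e-02, -3.64758347e-04,
       -1.22411554e+00, -2.88092186e-01]), 'qd': array([ 6.24936163e-05,  1.26035128e-03, -5.02429678e-04,  3.90857993e-04,
        1.53705292e-04,  8.14758048e-04]), 'joint_efforts': array([-3.66370778e-04, -5.83320987e+01,  2.93413621e+01,  6.93665519e+00,
       -5.83365792e-03,  8.23128573e-06]), 'tool_pos': array([ 0.19539982, -0.64588596,  0.40373625]), 'orientation': array([[ 9.57190493e-01, -6.43739663e-04, -2.89458021e-01],
       [ 2.89458697e-01,  1.60274491e-03,  9.57189163e-01],
       [-1.52253261e-04, -9.99998508e-01,  1.72046823e-03]]), 'force': array([0.03468737, 0.81480261, 0.92159217]), 'torque': array([0.02760366, 0.03418601, 0.05887931]), 'width': 0.08529511956481543}
side [[-0.998, -0.034, 0.046, 0.502], [-0.057, 0.641, -0.765, 0.657], [-0.003, -0.767, -0.642, 0.539], [0.0, 0.0, 0.0, 1.0]] 490.17175655819693
lever [([335.0, 149.0, 415.0, 220.0], 0.69)]
handle [([353.0, 163.0, 372.0, 207.0], 0.89)]
loop [([340.0, 147.0, 417.0, 217.0], 0.86), ([330.0, 396.0, 440.0, 4
[... 739 characters left out ...]
0], 0.52)]
knob [([370.0, 277.0, 412.0, 318.0], 0.3)]
slide_half [([306.0, 276.0, 403.0, 364.0], 0.78)]
keeper_mark [([308.0, 276.0, 402.0, 362.0], 0.81), ([308.0, 280.0, 401.0, 363.0], 0.27)]
tin [([338.0, 193.0, 358.0, 213.0], 0.79)]
jar [([376.0, 295.0, 406.0, 315.0], 0.75), ([187.0, 177.0, 235.0, 225.0], 0.73)]
dish [([164.0, 235.0, 230.0, 303.0], 0.55)]
lever_pivot [([301.0, 184.0, 421.0, 372.0], 0.8), ([338.0, 190.0, 358.0, 213.0], 0.44)]
wrist [[-0.289, 0.921, 0.261, 0.129], [0.957, 0.278, 0.08, -0.666], [0.001, 0.273, -0.962, 0.374], [0.0, 0.0, 0.0, 1.0]] 395.9293986677177
lever []
handle []
loop []
crossbar []
knob []
slide_half []
keeper_mark []
tin []
jar []
dish []
lever_pivot []
```

View pics/side0.png

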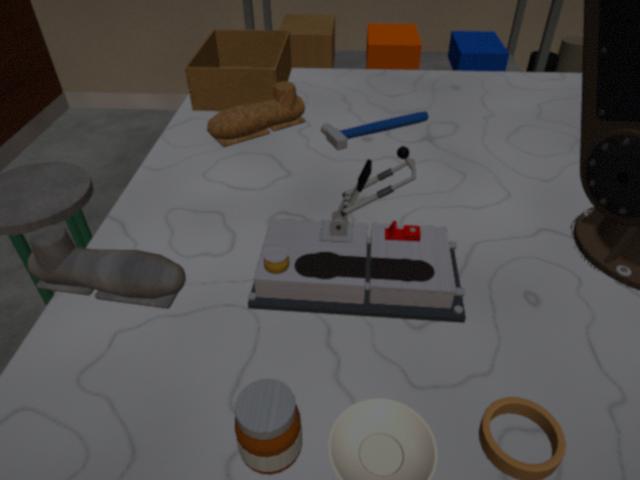

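View pics/top0.png

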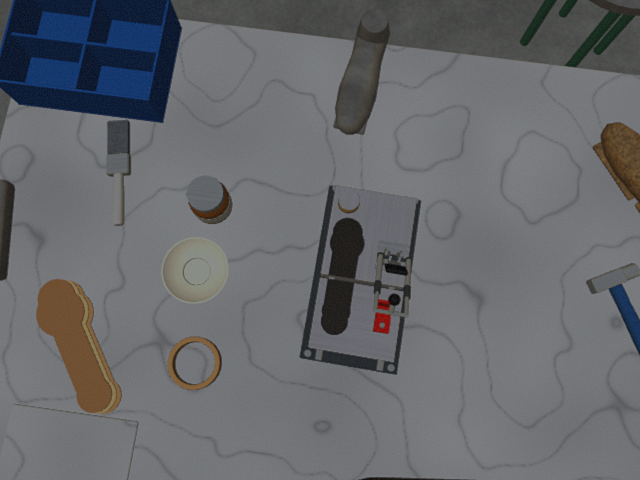

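```bash
python3 - <<'E'
import numpy as np,cv2
for n,b in [('side',(230,120,480,340)),('top',(290,170,430,380))]:
    p=np.load('pics/%s0.npz'%n)['p'];x0,y0,x1,y1=b
    k=min(800/(x1-x0),600/(y1-y0))
    cv2.imwrite('pics/%s0z.png'%n,cv2.resize(p[y0:y1,x0:x1],None,fx=k,fy=k,interpolation=cv2.INTER_CUBIC));print(k)
E
```

```text
2.727272727272727
2.857142857142857
```

View pics/side0z.png

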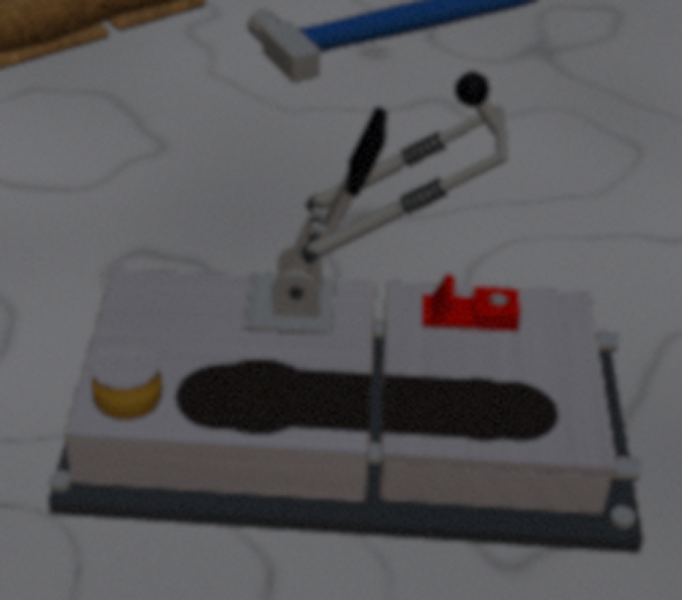

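View pics/top0z.png

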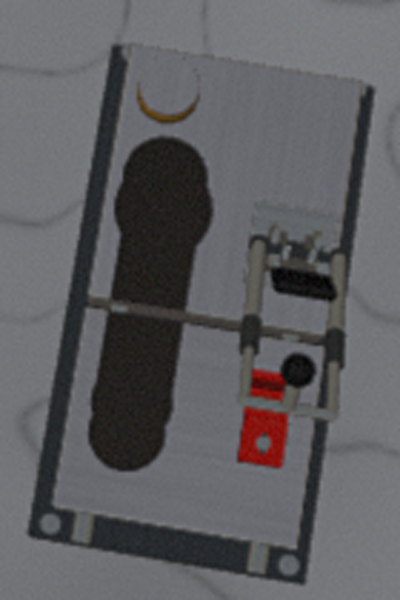

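The side view shows the mould: hinge bracket near (340,230), red keeper near (403,232), knob at (403,152), tin at (277,262). Latch x points towards the robot. Next I'll fit the frame from the depth.

```bash
python3 - <<'E'
import numpy as np,cv2
for n in ['side','top']:
    d=np.load('pics/%s0.npz'%n);C=np.load('pics/%s0cl.npy'%n);p=d['p'].astype(int);z=d['z']
    b,g,r=p[...,0],p[...,1],p[...,2]
    red=(r>90)&(g<50)&(b<50)&(z>0)
    R=C[red];R=R[(R[:,2]>.045)&(R[:,2]<.09)]
    print(n,'red',len(R),R.min(0).round(4),R.max(0).round(4),np.median(R,0).round(4))
    top=(abs(C[...,2]-.052)<.004)&(z>0)&(C[...,0]>.2)&(C[...,0]<.9)
    nn,lab,st,_=cv2.connectedComponentsWithStats(top.astype(np.uint8))
    for i in np.argsort(-st[1:,4])[:3]+1:
        Q=C[lab==i];print('top comp',st[i],Q.mean(0).round(4), cv2.minAreaRect((Q[:,:2]*1000).astype(np.float32)))
    Q=C[top&(C[...,0]>.3)]
    rc=cv2.minAreaRect((Q[:,:2]*1000).astype(np.float32));print('all',rc,cv2.boxPoints(rc).round(1).tolist(),np.median(Q[:,2]))
    # knob
    u0,v0=(403,152) if n=='side' else (394,299)
    print('knob',C[v0-2:v0+3,u0-2:u0+3].reshape(-1,3).mean(0).round(4), 'cam',d['T'][:3,3].round(3))
    hb=(353,163,372,207) if n=='side' else (382,260,408,274)
    S=C[hb[1]:hb[3],hb[0]:hb[2]].reshape(-1,3);m=p[hb[1]:hb[3],hb[0]:hb[2]].max(-1).reshape(-1)<45
    S=S[m&(S[:,2]>.1)];print('pad',len(S),S.mean(0).round(4),S.min(0).round(4),S.max(0).round(4))
E
```

```text
side red 297 [0.3921 0.0382 0.0541] [0.4452 0.0676 0.0736] [0.418  0.0553 0.0634]
top comp [ 253  219  114   69 5524] [0.551  0.1026 0.0525] ((555.1588745117188, 91.04044342041016), (148.5352783203125, 160.2183380126953), 88.4084701538086)
top comp [ 369  224   87   70 4748] [0.4086 0.1104 0.0525] ((409.02410888671875, 96.19349670410156), (148.0034637451172, 120.10639190673828), 88.07466888427734)
top comp [ 73 262 109  24 720] [0.8116 0.1677 0.0522] ((821.0025634765625, 162.54638671875), (155.5813751220703, 40.37751007080078), 7.371533393859863)
all ((623.415771484375, -424.35052490234375), (1679.284912109375, 553.0321044921875), 89.996337890625) [[346.79998779296875, -1264.0], [899.9000244140625, -1264.0], [900.0, 415.29998779296875], [347.0, 415.29998779296875]] 0.052520018971332516
knob [0.4315 0.059  0.2042] cam [0.502 0.657 0.539]
pad 212 [0.4835 0.0612 0.1645] [0.4748 0.0445 0.1442] [0.4935 0.0696 0.1794]
top red 316 [0.3919 0.0417 0.052 ] [0.4462 0.0669 0.0755] [0.4121 0.0548 0.063 ]
top comp [ 321  186   96   97 5717] [0.5588 0.0967 0.052 ] ((555.25, 91.34323120117188), (144.90081787109375, 160.28782653808594), 88.10916137695312)
top comp [ 308  277   93   85 4930] [0.4037 0.1055 0.0518] ((409.5337219238281, 96.33503723144531), (144.92076110839844, 120.0521469116211), 88.06013488769531)
top comp [336  49  46  82 522] [0.8059 0.1443 0.0524] ((822.8690795898438, 144.35922241210938), (66.48855590820312, 157.65138244628906), 86.54563903808594)
all ((628.244384765625, 210.0048828125), (1151.3900146484375, 549.5770263671875), 88.07460021972656) [[334.29998779296875, -356.1000061035156], [883.5, -374.6000061035156], [922.2000122070312, 776.0999755859375], [373.0, 794.5999755859375]] 0.051891789234474794
knob [0.4315 0.0534 0.2061] cam [0.321 0.148 1.087]
pad 183 [0.4807 0.0534 0.179 ] [0.3212 0.0342 0.1121] [0.5081 0.1478 1.0867]
```

Call:
jog_arm(motion=[0.05, 0, 0.05, 0.03, 0.14, 0, 0.14, 0.08, 0.25, 0, 0.25, 0.12, 0.36, 0, 0.36, 0.157, 0.47, 0, 0.47, 0.157, 0.58, 0, 0.58, 0.157, 0.69, 0, 0.69, 0.157, 0.79, 0, 0.79, 0.157, 0.87, 0, 0.87, 0.157, 0.93, 0, 0.93, 0.157, 0.96, 0, 0.96, 0.157, 0.96, 0, 0.96, 0.157], jaw=0.5)

```text
t: 2.8
tool_pos: [0.3564, -0.3455, 0.4052]
orientation: [[0.999, 0.001, 0.033], [-0.033, -0.0, 0.999], [0.001, -1.0, -0.0]]
force: [-0.4, -0.0, 0.1]
width: 0.0426
```

Call:
jog_arm(motion=[0.03, 0, 0.05, 0, 0.06, 0, 0.15, 0, 0.09, 0, 0.27, 0, 0.12, 0, 0.4, 0, 0.15, 0, 0.53, 0, 0.18, 0, 0.66, 0, 0.21, 0, 0.78, 0, 0.24, 0, 0.88, 0, 0.248, 0, 0.94, 0, 0.248, 0, 0.96, 0])

```text
t: 3.63
tool_pos: [0.4267, -0.1081, 0.4048]
orientation: [[0.999, 0.0, 0.034], [-0.034, 0.0, 0.999], [0.0, -1.0, 0.0]]
force: [1.1, 0.1, 0.5]
width: 0.0425
```

Call:
jog_arm(motion=[0, 0, 0.05, 0, 0, 0, 0.15, 0, 0, 0, 0.27, 0, 0, 0, 0.4, 0, 0, 0, 0.5, 0, 0, 0, 0.58, 0, 0, 0, 0.62, 0, 0, 0, 0.64, 0, 0, 0, 0.64, 0])

```text
t: 4.38
tool_pos: [0.4318, 0.0506, 0.4046]
orientation: [[0.999, -0.0, 0.035], [-0.035, -0.0, 0.999], [-0.0, -1.0, -0.0]]
force: [-0.2, 0.2, -0.1]
width: 0.0429
```

```bash
cat >> h.py <<'E'
piv=np.array([.5187,.0494,.074]);X=np.array([-.9994,.0345,0]);Y=np.array([-.0345,-.9994,0])
def lat(P):
    d=P-piv; return np.stack([d@X,d@Y,d[...,2]],-1)*1000
E
python3 - <<'E'
from h import *
c=cap('wrist','w1');s=status.get_state();print(s['t'],s['tool_pos'],lat(np.array(s['tool_pos'])))
print(c['T'].round(3).tolist())
L=lat(cloud(c));np.save('pics/w1L.npy',L)
for t in ['knob','keeper_mark']: print([(np.round(b['bbox']),b['conf']) for b in boxes_of('wrist',t)[:2]])
E
```

```text
4.4333 [0.43173971 0.05016349 0.40458096] [ 86.93445367   2.23709937 330.58095763]
[[0.035, 0.962, 0.272, 0.362], [0.999, -0.034, -0.009, 0.053], [0.0, 0.273, -0.962, 0.374], [0.0, 0.0, 0.0, 1.0]]
[(array([279., 226., 367., 303.]), 0.98)]
[(array([287., 109., 468., 258.]), 0.75)]
```

View pics/w1.png

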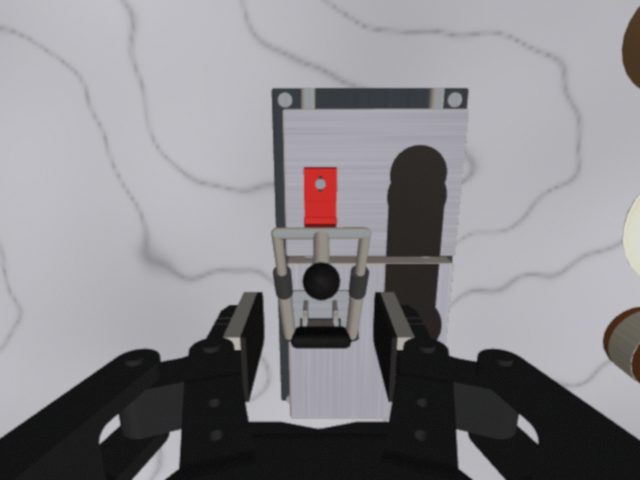

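The wrist view shows the knob at (321,281), midway between the fingers, and the keeper at (320,195) clear of the loop. Next I'll measure it.

```bash
python3 - <<'E'
import numpy as np
d=np.load('pics/w1.npz');L=np.load('pics/w1L.npy');p=d['p'].astype(int);z=d['z']
b,g,r=p[...,0],p[...,1],p[...,2]
red=(r>90)&(g<60)&(b<60)&(z>0); v,u=np.where(red); print(u.min(),u.max(),v.min(),v.max())
for vv in range(160,236,2):
    q=L[vv,312:330];print(vv,p[vv,320],np.median(q,0).round(1))
m=np.zeros_like(red);m[281-18:281+18,321-18:321+18]=1
k=L[m&(z>0)&(p.max(-1)<45)];k=k[k[:,2]>100];print('knob',len(k),k.min(0),k.max(0),np.median(k,0))
for vv in (232,): print('crossbar',[L[vv,uu].round(1) for uu in (280,300,340,362)])
for vv in range(330,348,3): print('handle',vv,L[vv,321].round(1),p[vv,321])
for vv in range(80,120,4): print('end',vv,L[vv,370].round(1))
print('yedges',[(uu,L[150,uu].round(1)) for uu in list(range(272,292,2))+list(range(454,474,2))])
E
```

```text
305 335 168 226
160 [173 164 166] [132.8   0.5 -22.2]
162 [180 170 171] [131.2  -0.3 -22.1]
164 [179 169 171] [129.7  -0.3 -22.3]
166 [148 139 152] [128.1  -0.3 -22.7]
168 [ 41  44 155] [127.6  -0.2 -10.8]
170 [ 42  46 199] [126.1  -0.2 -10.3]
172 [ 42  46 200] [124.6  -0.2 -10. ]
174 [ 42  46 195] [123.   -0.2 -10.3]
176 [ 54  52 114] [121.5  -0.2 -10. ]
178 [94 91 94] [120.    0.6 -10.1]
180 [151 146 144] [118.5  -0.2  -9.8]
182 [156 150 147] [116.9  -0.2  -9.4]
184 [156 150 147] [115.4   0.6  -9.3]
186 [155 149 146] [113.8   0.6  -9.8]
188 [139 133 133] [112.2  -0.2  -9.8]
190 [71 67 94] [110.6  -0.2 -10. ]
192 [ 44  46 186] [108.9  -0.2 -10.7]
194 [ 42  45 199] [107.4  -0.2 -10.5]
196 [ 42  45 199] [105.8  -0.2 -10.3]
198 [ 40  44 198] [104.2  -0.2 -10.7]
200 [ 40  44 194] [102.7  -0.2 -10.3]
202 [ 40  44 196] [ 99.7   0.5 -18.2]
204 [ 41  45 199] [ 97.9  -0.3 -18.6]
206 [ 42  46 199] [ 96.3  -0.3 -18.3]
208 [ 42  45 199] [ 94.7  -0.3 -18.1]
210 [ 43  46 199] [ 93.   -0.3 -18.5]
212 [ 42  44 198] [ 91.3  -0.3 -18.5]
214 [ 40  44 198] [ 89.7   0.5 -18.3]
216 [ 39  43 190] [ 88.1  
[... 1250 characters left out ...]
])), (276, array([138.6,  39.3, -63.7])), (278, array([138.7,  37.3, -61.3])), (280, array([138.6,  35.6, -62.6])), (282, array([138.7,  33.8, -61.8])), (284, array([140.6,  28.8, -23.5])), (286, array([140.6,  27.2, -23.3])), (288, array([140.6,  25.6, -23.1])), (290, array([140.6,  23.9, -22.1])), (454, array([ 140.5, -106. ,  -21.7])), (456, array([ 140.5, -107.8,  -22.5])), (458, array([ 140.5, -109.4,  -22.6])), (460, array([ 140.5, -111.2,  -22.9])), (462, array([ 140.5, -112.6,  -22.4])), (464, array([ 140.5, -114.1,  -22.2])), (466, array([ 138. , -134.3,  -73.3])), (468, array([ 137.9, -136.4,  -74.1])), (470, array([ 138. , -137.9,  -73.2])), (472, array([ 137.9, -140.2,  -74.4]))]
```

Call:
jog_arm(motion=[0, 0.02, 0.007, 0, 0, 0.06, 0.007, 0, 0, 0.11, 0.007, 0, 0, 0.15, 0.007, 0, 0, 0.174, 0.007, 0, 0, 0.174, 0.007, 0])

```text
t: 5.03
tool_pos: [0.4312, 0.052, 0.3594]
orientation: [[0.999, -0.003, 0.036], [-0.036, -0.001, 0.999], [-0.003, -1.0, -0.001]]
force: [-1.2, -0.2, 0.5]
width: 0.0427
```

Call:
jog_arm(motion=[0, 0, 0, 0, 0, 0, 0, 0, 0, 0, 0, 0, 0, 0, 0, 0, 0, 0, 0, 0, 0, 0, 0, 0], jaw=0.1, grip_force=30)

```text
t: 5.53
tool_pos: [0.4316, 0.0524, 0.3614]
orientation: [[0.999, 0.0, 0.035], [-0.035, 0.0, 0.999], [0.0, -1.0, 0.0]]
force: [-0.2, -1.9, 1.0]
width: 0.0155
```

```bash
python3 - <<'E'
from h import *
c=cap('wrist','w2');s=status.get_state();print(s['t'],lat(np.array(s['tool_pos'])),s['width'],s['force'])
cap('side','s2')
p=np.load('pics/s2.npz')['p'][110:310,260:480];cv2.imwrite('pics/s2z.png',cv2.resize(p,None,fx=3,fy=3,interpolation=cv2.INTER_CUBIC))
E
```

```text
5.5833 [ 8.71355372e+01 -8.66663226e-03  2.87376384e+02] 0.015313232473904087 [-0.92628338 -1.35649266  1.67670665]
```

View pics/w2.png

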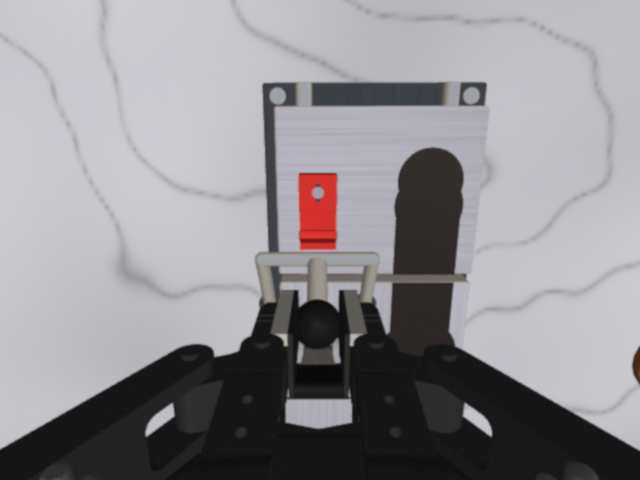

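View pics/s2z.png

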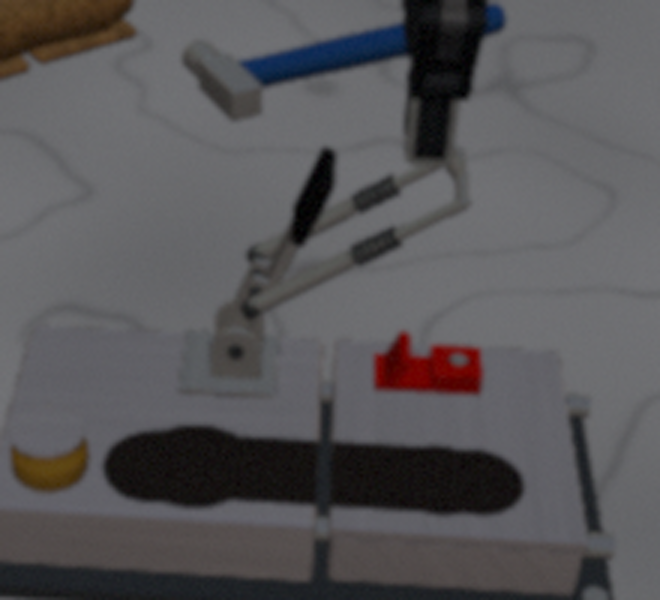

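```bash
cat > kin.py <<'E'
import numpy as np
def P(l): a=np.radians(74)+l; return 36*np.array([np.cos(a),np.sin(a)])
def CK(l,e):
    c=P(l)+115*np.array([np.cos(e),np.sin(e)]);return c,c+30*np.array([-np.sin(e),np.cos(e)])
def fromC(C):
    C=np.array(C,float);r=np.hypot(*C);ang=np.arctan2(C[1],C[0])
    cb=(r*r+1296-13225)/(2*r*36)
    l=ang+np.arccos(cb)-np.radians(74);d=C-P(l);e=np.arctan2(d[1],d[0]);return l,e
def fromK(K):
    K=np.array(K,float);r=np.hypot(*K);ang=np.arctan2(K[1],K[0]);R2=115**2+900
    l=ang+np.arccos((r*r+1296-R2)/(2*r*36))-np.radians(74);d=K-P(l);e=np.arctan2(d[1],d[0])-np.arctan2(30,115);return l,e
E
python3 - <<'E'
from kin import *
print(CK(0,np.radians(34.9)))
for C in [(102,98),(101,80),(101,60),(101,40),(100,22),(99,8),(97,3),(96.5,-5),(96,-10),(96,-15)]:
    l,e=fromC(C);k=CK(l,e)[1];d=k-np.array([87.1,125])
    print(C,'lam %.3f e %.1f'%(l,np.degrees(e)),'K',k.round(1),'shift x(tool) %.4f y %.4f'%(-d[0]/250,-d[1]/250))
E
```

```text
(array([104.24041053, 100.4021965 ]), array([ 87.07603433, 125.00675278]))
(102, 98) lam 0.128 e 32.9 K [ 85.7 123.2] shift x(tool) 0.0055 y 0.0072
(101, 80) lam 0.421 e 22.7 K [ 89.4 107.7] shift x(tool) -0.0093 y 0.0693
(101, 60) lam 0.592 e 12.9 K [94.3 89.2] shift x(tool) -0.0287 y 0.1430
(101, 40) lam 0.673 e 3.4 K [99.2 69.9] shift x(tool) -0.0486 y 0.2202
(100, 22) lam 0.693 e -5.5 K [102.9  51.9] shift x(tool) -0.0630 y 0.2925
(99, 8) lam 0.653 e -12.8 K [105.7  37.3] shift x(tool) -0.0742 y 0.3510
(97, 3) lam 0.678 e -15.2 K [104.9  31.9] shift x(tool) -0.0711 y 0.3722
(96.5, -5) lam 0.609 e -19.9 K [106.7  23.2] shift x(tool) -0.0784 y 0.4071
(96, -10) lam 0.561 e -22.8 K [107.6  17.7] shift x(tool) -0.0821 y 0.4294
(96, -15) lam 0.488 e -25.9 K [109.1  12. ] shift x(tool) -0.0880 y 0.4520
```

Call:
jog_arm(motion=[0.006, 0.008, 0, 0, 0.004, 0.02, 0, 0, 0, 0.042, 0, 0, -0.009, 0.069, 0, 0, -0.018, 0.105, 0, 0, -0.028, 0.143, 0, 0, -0.038, 0.18, 0, 0, -0.048, 0.22, 0, 0, -0.056, 0.255, 0, 0, -0.061, 0.28, 0, 0, -0.063, 0.292, 0, 0, -0.063, 0.292, 0, 0])

```text
t: 6.63
tool_pos: [0.4159, 0.053, 0.2875]
orientation: [[0.999, -0.001, 0.035], [-0.035, -0.001, 0.999], [-0.001, -1.0, -0.001]]
force: [-1.4, -1.7, 0.3]
width: 0.0155
```

```bash
cat > look.py <<'E'
import sys
from h import *
from kin import *
n=sys.argv[1]
c=cap('wrist','w'+n);s=status.get_state();l=lat(np.array(s['tool_pos']));K=l[[0,2]]-[0,162.4]
print('t',s['t'],'tool',l.round(1),'w',s['width'].round(4),'F',s['force'].round(1))
try:
    a,e=fromK(K);print('K',K.round(1),'lam',a.round(3),'e',np.degrees(e).round(1),'C',CK(a,e)[0].round(1))
except Exception as ex: print(ex)
cap('side','s'+n)
p=np.load('pics/s%s.npz'%n)['p'][130:260,310:470];cv2.imwrite('pics/s%sz.png'%n,cv2.resize(p,None,fx=4,fy=4,interpolation=cv2.INTER_CUBIC))
E
python3 look.py 3
```

```text
Traceback (most recent call last):
  File "look.py", line 6, in <module>
    print('t',s['t'],'tool',l.round(1),'w',s['width'].round(4),'F',s['force'].round(1))
                                           ^^^^^^^^^^^^^^^^
AttributeError: 'float' object has no attribute 'round'
```

View pics/w3.png

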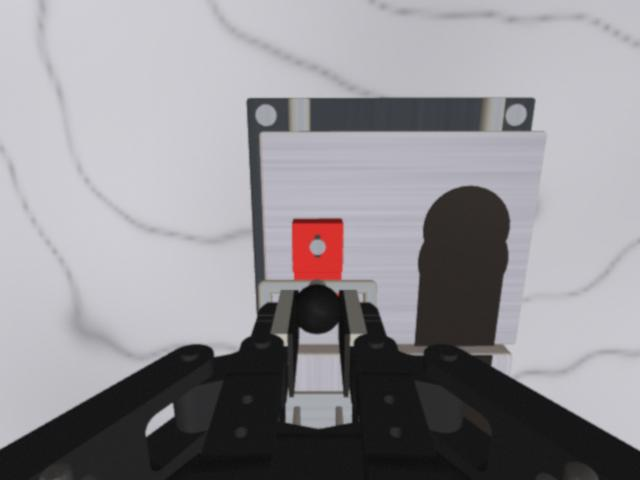

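```bash
sed -i "s/s\['width'\].round(4)/round(s['width'],4)/" look.py; cat >> look.py <<'E'
L=lat(cloud(c));q=c['pixels'].astype(int);np.save('pics/w%sL.npy'%n,L)
k=(q.max(-1)<45)&(abs(L[...,1])<7)&(abs(L[...,0]-K[0])<14)&(abs(L[...,2]-K[1])<16)&(c['range_z']>0)
Q=L[k]
if len(Q)>50:
    from scipy.optimize import least_squares
    r=least_squares(lambda x:np.linalg.norm(Q-x,axis=1)-9,np.r_[K[0],0,K[1]],loss='soft_l1');print('knob fit',r.x.round(1),'n',len(Q),'cost/n',(r.cost/len(Q)).round(2))
    a,e=fromK(r.x[[0,2]]);print(' lam',a.round(3),'e',np.degrees(e).round(1),'C',CK(a,e)[0].round(1))
E
python3 look.py 3
```

```text
t 6.7333 tool [ 1.027e+02 -1.000e-01  2.143e+02] w 0.0156 F [-1.6 -2.1  0.6]
K [102.7  51.9] lam 0.698 e -5.4 C [99.8 22. ]
knob fit [109.8   0.3  51.6] n 1331 cost/n 0.1
 lam 0.501 e -6.6 C [106.3  21.8]
```

View pics/s3z.png

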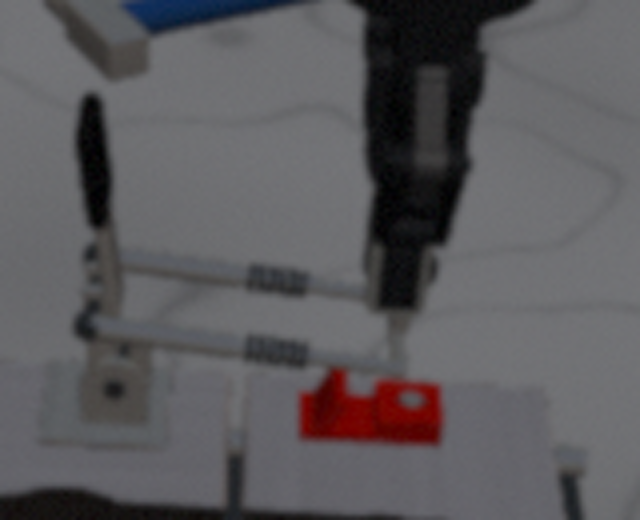

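```bash
python3 - <<'E'
import numpy as np
from scipy.optimize import least_squares
from h import lat
L3=np.load('pics/w3L.npy')
for v in range(276,292,2): print(v,[ (L3[v,u]).round(1).tolist() for u in (275,285,350,365)])
for n in ('2',):
    d=np.load('pics/w2.npz');z=d['z'];K=d['K'];v,u=np.mgrid[:480,:640]
    Pc=np.stack([(u-K[2])/K[0]*z,(v-K[3])/K[1]*z,z],-1);L=lat(Pc@d['T'][:3,:3].T+d['T'][:3,3])
    m=(d['p'].max(-1)<45)&(abs(L[...,1])<7)&(abs(L[...,0]-87)<14)&(abs(L[...,2]-125)<16)
    Q=L[m];r=least_squares(lambda x:np.linalg.norm(Q-x,axis=1)-9,[87,0,125],loss='soft_l1');print('w2 knob',r.x,len(Q),r.cost/len(Q))
E
```

```text
276 [[94.3, 23.7, -22.6], [94.7, 18.0, -21.5], [94.1, -17.9, -22.9], [94.6, -26.0, -21.5]]
278 [[92.9, 23.7, -23.0], [93.1, 18.2, -22.6], [93.6, -17.7, -21.1], [93.2, -26.1, -22.2]]
280 [[109.4, 18.5, 22.0], [109.7, 14.1, 22.7], [109.3, -14.1, 22.0], [109.8, -20.4, 23.2]]
282 [[108.7, 18.5, 22.7], [108.8, 14.1, 23.0], [109.1, -13.9, 23.8], [109.4, -20.3, 24.5]]
284 [[108.4, 18.3, 24.2], [108.8, 13.9, 25.1], [108.1, -14.0, 23.6], [108.0, -20.5, 23.3]]
286 [[108.0, 18.2, 25.4], [107.5, 14.0, 24.3], [107.8, -13.9, 25.0], [107.4, -20.4, 24.1]]
288 [[106.9, 18.3, 25.1], [107.2, 13.9, 25.8], [106.4, -14.0, 23.9], [106.5, -20.5, 24.1]]
290 [[106.0, 18.3, 25.0], [114.3, 12.2, 44.8], [114.3, -12.2, 44.8], [105.7, -20.4, 24.5]]
w2 knob [ 87.70465731   0.2986516  124.20821981] 1640 0.09682071336173491
```

Call:
jog_arm(motion=[0, 0, 0, 0, 0, 0, 0, 0, -0.014, 0, 0, 0, -0.028, 0, 0, 0, -0.028, 0, 0, 0], jaw=0.35)

```text
t: 7.2
tool_pos: [0.4083, 0.0532, 0.2883]
orientation: [[0.999, 0.0, 0.035], [-0.035, 0.0, 0.999], [0.0, -1.0, 0.0]]
force: [-0.3, 0.8, -0.7]
width: 0.0301
```

Call:
jog_arm(motion=[0, 0, 0, 0, 0, 0, 0, 0, 0, 0, 0, 0, 0, 0, 0, 0, 0, 0, 0, 0, 0, 0, 0, 0], jaw=0.1, grip_force=70)

```text
t: 7.7
tool_pos: [0.4088, 0.0532, 0.2881]
orientation: [[0.999, -0.001, 0.035], [-0.035, -0.0, 0.999], [-0.001, -1.0, -0.0]]
force: [-0.9, -2.8, 1.2]
width: 0.0135
```

```bash
python3 look.py 4
python3 - <<'E'
from kin import *
l,e=fromC((106.5,22));K0=CK(l,e)[1];print(K0)
for C in [(106.5,22),(104,15),(101,9),(98,5),(97,1),(96.5,-3),(96.2,-7),(96,-11),(96,-15)]:
    l,e=fromC(C);k=CK(l,e)[1];d=k-K0
    print(C,'lam %.3f e %.1f'%(l,np.degrees(e)),'K',k.round(1),'tool %.4f y %.4f'%(-d[0]/250,-d[1]/250))
E
```

```text
t 7.75 tool [109.9   0.  214. ] w 0.0137 F [-1.6 -1.4 -0.5]
K [109.9  51.6] lam 0.496 e -6.6 C [106.5  21.8]
knob fit [109.8   0.6  51.4] n 1707 cost/n 0.37
 lam 0.502 e -6.7 C [106.2  21.6]
[109.93226899  51.80301209]
(106.5, 22) lam 0.496 e -6.6 K [109.9  51.8] tool -0.0000 y -0.0000
(104, 15) lam 0.540 e -9.9 K [109.2  44.6] tool 0.0031 y 0.0290
(101, 9) lam 0.596 e -12.7 K [107.6  38.3] tool 0.0094 y 0.0541
(98, 5) lam 0.662 e -14.3 K [105.4  34.1] tool 0.0181 y 0.0709
(97, 1) lam 0.659 e -16.4 K [105.5  29.8] tool 0.0179 y 0.0881
(96.5, -3) lam 0.633 e -18.6 K [106.1  25.4] tool 0.0154 y 0.1055
(96.2, -7) lam 0.594 e -21.0 K [107.  21.] tool 0.0119 y 0.1232
(96, -11) lam 0.547 e -23.4 K [107.9  16.5] tool 0.0080 y 0.1411
(96, -15) lam 0.488 e -25.9 K [109.1  12. ] tool 0.0033 y 0.1593
```

Call:
jog_arm(motion=[0.001, 0.01, 0, 0, 0.002, 0.02, 0, 0, 0.003, 0.029, 0, 0, 0.005, 0.038, 0, 0, 0.007, 0.046, 0, 0, 0.01, 0.054, 0, 0, 0.013, 0.06, 0, 0, 0.016, 0.066, 0, 0, 0.018, 0.071, 0, 0, 0.018, 0.071, 0, 0])

```text
t: 8.63
tool_pos: [0.4137, 0.0531, 0.2703]
orientation: [[0.999, 0.0, 0.035], [-0.035, -0.0, 0.999], [0.0, -1.0, -0.0]]
force: [-1.6, -3.0, 1.3]
width: 0.014
```

```bash
python3 look.py 5; python3 - <<'E'
import numpy as np
L=np.load('pics/w5L.npy');p=np.load('pics/w5.npz')['p']
for v in range(270,310,3): print(v,[ (L[v,u]).round(1).tolist() for u in (275,285,318,350,360)])
E
```

```text
t 8.6833 tool [ 1.050e+02 -1.000e-01  1.965e+02] w 0.0142 F [-0.8 -3.2  1.5]
K [105.   34.1] lam 0.673 e -14.2 C [97.7  5. ]
knob fit [104.8   0.6  33.7] n 1677 cost/n 0.4
 lam 0.681 e -14.3 C [97.3  4.6]
270 [[106.1, 21.5, -23.3], [106.6, 16.3, -22.1], [110.7, -0.2, -10.7], [106.3, -16.3, -22.5], [106.3, -21.4, -22.5]]
273 [[104.7, 21.5, -22.8], [105.0, 16.4, -21.8], [109.3, -0.2, -10.4], [104.8, -16.4, -22.4], [104.6, -21.5, -22.9]]
276 [[103.3, 21.5, -22.2], [103.5, 16.4, -21.8], [107.5, -0.2, -11.0], [103.3, -16.4, -22.1], [103.4, -21.4, -21.8]]
279 [[101.7, 21.5, -22.3], [101.6, 16.5, -22.3], [106.3, -0.2, -10.3], [101.4, -16.5, -22.7], [101.9, -21.4, -21.4]]
282 [[100.0, 21.6, -22.4], [99.7, 16.6, -23.1], [105.2, -0.2, -9.3], [99.9, -16.5, -22.4], [99.9, -21.5, -22.4]]
285 [[98.3, 21.7, -22.6], [98.5, 16.5, -22.1], [103.2, -0.2, -10.4], [98.1, -16.5, -22.8], [98.3, -21.6, -22.3]]
288 [[97.0, 21.6, -21.7], [96.8, 16.6, -22.2], [101.5, -0.2, -10.8], [96.8, -16.5, -21.9], [96.4, -21.7, -23.0]]
291 [[95.4, 21.7, -21.7], [116.6, 12.1, 28.3], [97.3, -0.2, -17.2], [116.6, -12.2, 28.4], [95.1, -21.6, -22.1]]
294 [[93.9, 21.7, -21.3], [116.7, 11.8, 31.3], [95.1, -0.2, -18.5], [116.2, -12.0, 30.2], [93.1, -21.8, -23.0]]
297 [[91.8, 21.8, -22.4], [116.7, 11.6, 34.1], [93.2, -0.2, -19.1], [116.2, -11.8, 33.1], [91.5, -21.8, -22.9]]
300 [[90.3, 21.8, -21.9], [116.0, 11.5, 35.1], [91.9, -0.2, -18.3], [116.2, -11.6, 35.7], [90.0, -21.8, -22.4]]
303 [[112.3, 15.8, 29.5], [116.2, 11.3, 38.1], [113.7, -0.2, 32.6], [116.2, -11.4, 38.1], [112.6, -15.8, 30.3]]
306 [[112.4, 15.5, 32.5], [116.1, 11.1, 40.3], [113.5, -0.2, 34.7], [116.5, -11.2, 41.3], [112.5, -15.6, 32.7]]
309 [[112.1, 15.3, 34.2], [116.4, 10.9, 43.4], [113.0, -0.2, 36.2], [116.2, -11.0, 42.9], [112.1, -15.4, 34.3]]
```

View pics/w5.png

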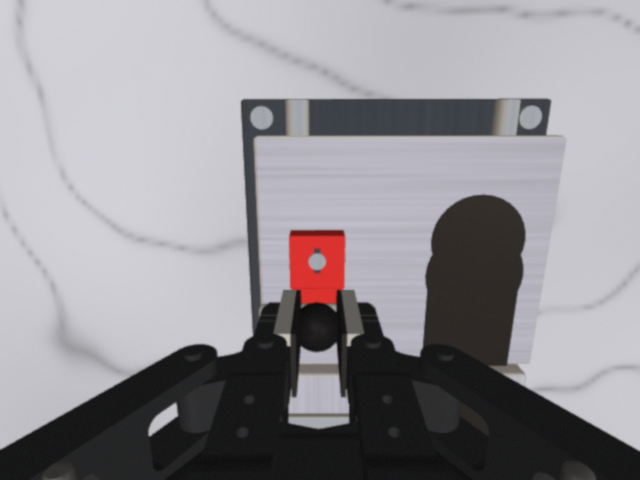

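View pics/s5z.png

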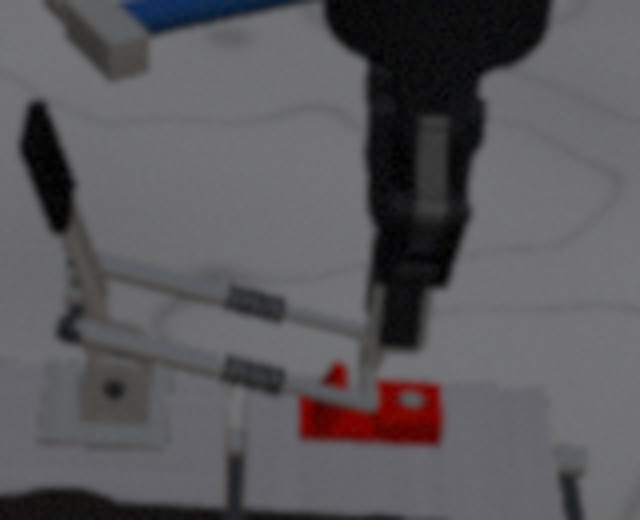

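Call:
jog_arm(motion=[0.002, 0.008, 0, 0, 0.0, 0.016, 0, 0, -0.002, 0.022, 0, 0, -0.004, 0.028, 0, 0, -0.005, 0.034, 0, 0, -0.006, 0.04, 0, 0, -0.007, 0.046, 0, 0, -0.008, 0.052, 0, 0, -0.008, 0.052, 0, 0])

```text
t: 9.48
tool_pos: [0.4111, 0.0529, 0.257]
orientation: [[0.999, -0.001, 0.036], [-0.036, -0.0, 0.999], [-0.001, -1.0, -0.0]]
force: [0.8, -5.1, 0.5]
width: 0.0137
```

```bash
python3 look.py 6
```

```text
t 9.5333 tool [1.077e+02 1.000e-01 1.830e+02] w 0.0138 F [ 1.  -5.   1.3]
K [107.7  20.6] lam 0.572 e -21.3 C [96.8 -7.3]
knob fit [104.4   0.4  20.5] n 1784 cost/n 0.68
 lam 0.671 e -20.8 C [93.8 -7.5]
```

View pics/s6z.png

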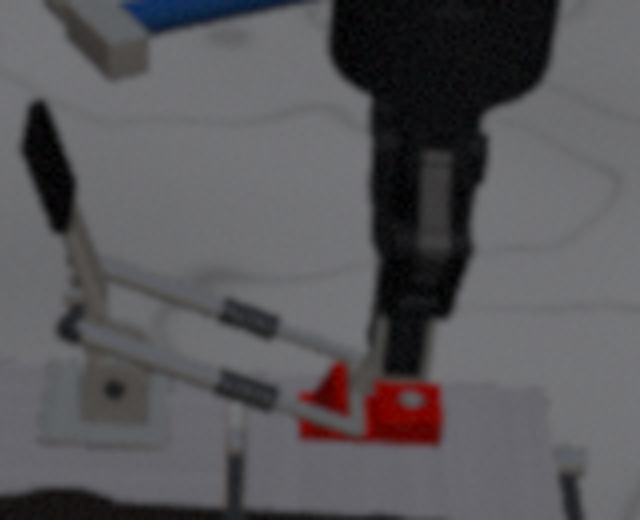

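Call:
jog_arm(motion=[0, 0.006, 0, 0, 0, 0.012, 0, 0, 0.001, 0.017, 0, 0, 0.002, 0.022, 0, 0, 0.003, 0.026, 0, 0, 0.003, 0.028, 0, 0, 0.003, 0.028, 0, 0])

```text
t: 10.17
tool_pos: [0.4095, 0.0524, 0.2488]
orientation: [[0.999, -0.007, 0.036], [-0.036, -0.002, 0.999], [-0.007, -1.0, -0.002]]
force: [-11.4, 1.4, 2.2]
width: 0.0085
```

```bash
python3 look.py 7
```

```text
t 10.2167 tool [109.3   0.8 174.8] w 0.0087 F [-11.    1.9   1.1]
K [109.3  12.4] lam 0.485 e -25.7 C [ 96.3 -14.6]
knob fit [108.2   1.2  19.5] n 1024 cost/n 1.88
 lam 0.55 e -22.0 C [97.  -8.3]
```

View pics/s7z.png

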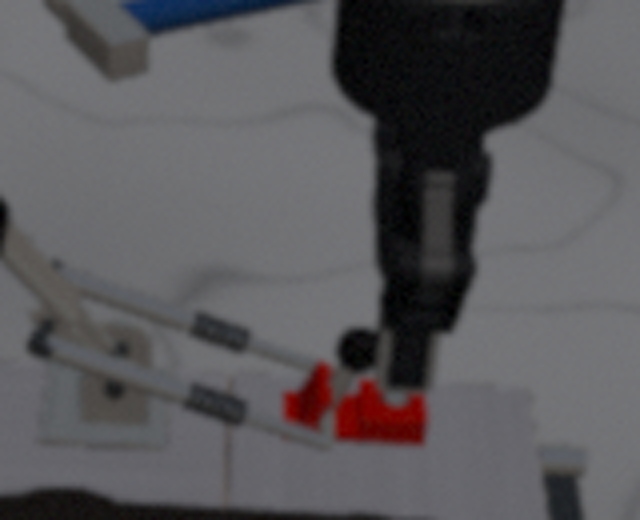

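View pics/w7.png

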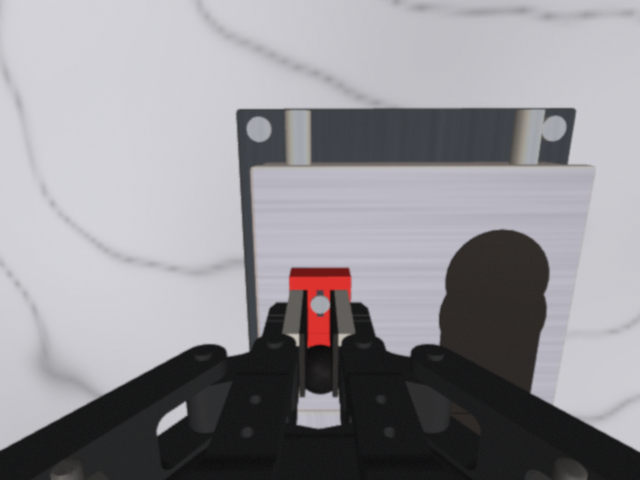

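The knob was squeezed out of the pads as the bar dropped. It looks as if the bar is under the hook and the slide was drawn shut. I'll open the jaws, back off upwards and check.

Call:
jog_arm(motion=[0, 0, 0, 0, 0, 0, 0, 0, 0, 0, 0, 0, 0, -0.02, 0, 0, 0, -0.06, 0, 0, 0, -0.12, 0, 0, 0, -0.2, 0, 0, 0, -0.28, 0, 0, 0, -0.34, 0, 0, 0, -0.36, 0, 0, 0, -0.36, 0, 0], jaw=0.4)

```text
t: 11.18
tool_pos: [0.4126, 0.0534, 0.3419]
orientation: [[0.999, 0.003, 0.035], [-0.035, 0.002, 0.999], [0.003, -1.0, 0.002]]
force: [0.4, -0.3, 0.3]
width: 0.0341
```

```bash
python3 look.py 8; python3 - <<'E'
from h import *
p=np.load('pics/s8.npz')['p'][110:340,230:480];cv2.imwrite('pics/s8y.png',cv2.resize(p,None,fx=2.5,fy=2.5,interpolation=cv2.INTER_CUBIC))
E
```

```text
t 11.2333 tool [ 1.065e+02 -2.000e-01  2.668e+02] w 0.0342 F [-0.2 -1.4 -0.9]
K [106.5 104.4] lam -0.015 e 21.4 C [117.5  76.5]
```

View pics/s8y.png

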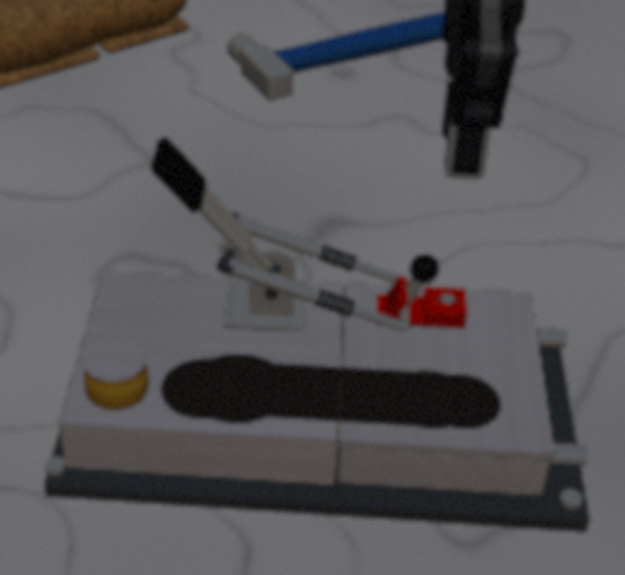

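View pics/w8.png

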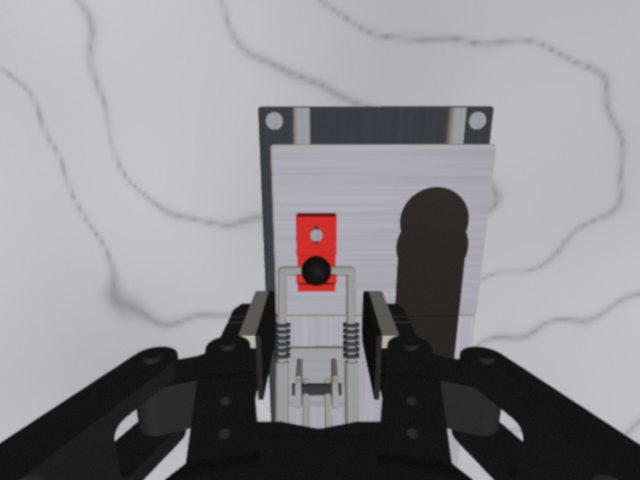

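The halves are now shut, with the loop down at the hook. I'll measure crossbar depth and lever angle.

```bash
python3 - <<'E'
from h import *
from kin import *
from scipy.optimize import least_squares
L=np.load('pics/w8L.npy');q=np.load('pics/w8.npz')['p'].astype(int)
m=np.zeros((480,640),bool);m[254:288,300:332]=1;m&=(q.max(-1)<45)
Q=L[m];Q=Q[Q[:,2]>-12];r=least_squares(lambda x:np.linalg.norm(Q-x,axis=1)-9,[100,0,10],loss='soft_l1').x
print('knob',r.round(1),len(Q));
for v in range(262,300,2): print(v,[L[v,u].round(1).tolist() for u in (283,290,316,342,350)],q[v,316])
for v in range(318,440,14): print('rod',v,L[v,282].round(1),L[v,351].round(1))
d=np.load('pics/s8.npz');T=d['T'];K=d['K']
z=d['z'];v,u=np.mgrid[:480,:640];Pc=np.stack([(u-K[2])/K[0]*z,(v-K[3])/K[1]*z,z],-1);S=lat(Pc@T[:3,:3].T+T[:3,3])
b=(d['p'].max(-1)<40);m=np.zeros_like(b);m[160:200,285:318]=1
H=S[m&b&(S[...,2]>50)&(abs(S[...,1])<40)];print('pad',len(H),H.mean(0),H.min(0),H.max(0),np.degrees(np.arctan2(H[:,2].mean(),H[:,0].mean())))
E
```

```text
knob [93.2  0.2 13.1] 587
262 [[86.7, 23.1, -22.0], [86.5, 18.3, -22.7], [100.6, 0.2, 18.5], [86.9, -17.6, -21.4], [86.3, -23.2, -23.0]] [21 21 22]
264 [[85.0, 23.2, -22.9], [85.1, 18.3, -22.6], [99.4, 0.2, 18.6], [85.0, -17.7, -22.6], [84.9, -23.2, -22.9]] [24 24 25]
266 [[83.4, 23.3, -23.3], [83.3, 18.4, -23.5], [99.2, 0.2, 21.5], [83.7, -17.7, -22.2], [83.8, -23.2, -21.7]] [26 28 28]
268 [[85.5, 22.4, -13.4], [85.1, 17.8, -14.3], [97.4, 0.2, 19.9], [85.1, -17.2, -14.2], [85.3, -22.5, -13.6]] [32 30 33]
270 [[84.4, 22.4, -12.3], [84.4, 17.7, -12.3], [96.9, 0.2, 21.8], [84.3, -17.1, -12.5], [84.4, -22.4, -12.1]] [34 34 35]
272 [[83.4, 22.3, -11.2], [82.9, 17.7, -12.7], [95.4, 0.2, 20.9], [83.7, -16.9, -10.3], [83.1, -22.4, -11.7]] [33 33 35]
274 [[82.2, 22.3, -10.7], [81.1, 17.8, -13.4], [94.6, 0.2, 22.2], [81.4, -17.1, -12.5], [81.5, -22.5, -12.3]] [30 29 30]
276 [[80.7, 22.3, -10.8], [76.4, 18.5, -22.0], [93.2, 0.2, 21.9], [76.2, -17.8, -22.3], [80.6, -22.4, -11.0]] [28 28 29]
278 [[79.5, 22.3, -10.4], [75.0, 18.5, -22.0], [91.5, 0.2, 20.6], [74.8, -17.8, -22.0], [79.1, -22.4, -11
[... 1093 characters left out ...]
5.9]] [175 166 168]
298 [[66.7, 22.3, -6.6], [59.8, 18.8, -22.1], [59.1, 0.4, -23.4], [59.6, -18.0, -22.3], [67.1, -22.2, -5.6]] [177 168 170]
rod 318 [54.5 22.9 -1.8] [ 54.5 -22.8  -1.5]
rod 332 [47.1 22.6  3.6] [ 47.2 -22.5   4. ]
rod 346 [38.8 22.6  7. ] [ 38.5 -22.5   6.6]
rod 360 [29.  22.8  7.9] [ 29.1 -22.6   8.3]
rod 374 [21.8 22.5 12.9] [ 21.7 -22.4  12.8]
rod 388 [13.1 22.5 15.4] [ 13.2 -22.3  15.7]
rod 402 [ 4.8 22.5 18.5] [  4.4 -22.3  18.2]
rod 416 [-3.8 22.5 21.2] [ -3.7 -22.2  21.4]
rod 430 [116.9   6.6 170. ] [116.6  -7.4 169.9]
pad 297 [-54.78929566  -4.25434262  76.89610172] [-68.31117788 -18.70151894  60.83471503] [-41.88459519  15.00917891  91.40341947] 125.47027899482357
```

The crossbar is in the channel (centre about 7 mm above the mould top, x about -9.7 mm in the slide frame), with the lever at about 1.02 rad. Next I'll shut the fingers and go to the +x side of the pad.

Call:
jog_arm(motion=[0, -0.03, 0, 0, 0.02, -0.08, 0, 0, 0.08, -0.12, 0, 0, 0.16, -0.125, 0, 0, 0.25, -0.125, 0, 0, 0.34, -0.125, 0, 0, 0.43, -0.125, 0, 0, 0.49, -0.125, 0, 0, 0.52, -0.125, 0, 0, 0.526, -0.125, 0, 0, 0.526, -0.125, 0, 0], jaw=0, grip_force=20)

```text
t: 12.2
tool_pos: [0.5434, 0.0485, 0.3709]
orientation: [[0.999, -0.002, 0.035], [-0.035, -0.001, 0.999], [-0.002, -1.0, -0.001]]
force: [-0.1, 0.4, -0.6]
width: 0.0001
```

```bash
python3 look.py 9; python3 - <<'E'
from h import *
p=np.load('pics/s9.npz')['p'][110:340,230:480];cv2.imwrite('pics/s9y.png',cv2.resize(p,None,fx=2.5,fy=2.5,interpolation=cv2.INTER_CUBIC))
E
```

```text
t 12.25 tool [-2.430e+01  1.000e-01  2.972e+02] w -0.0003 F [-0.8 -0.4 -0.6]
K [-24.3 134.8] lam 1.382 e 71.6 C [  4.2 125.4]
knob fit [-20.4   1.2 140.2] n 233 cost/n 1.01
 lam 1.204 e 71.3 C [  8.1 130.6]
```

View pics/s9y.png

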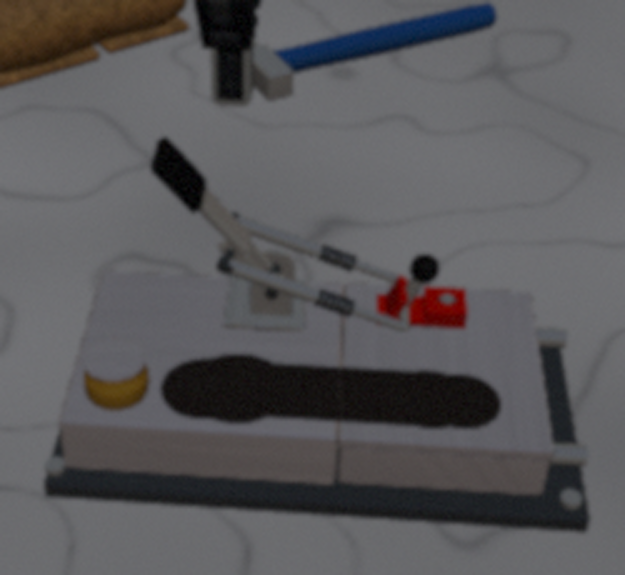

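View pics/w9.png

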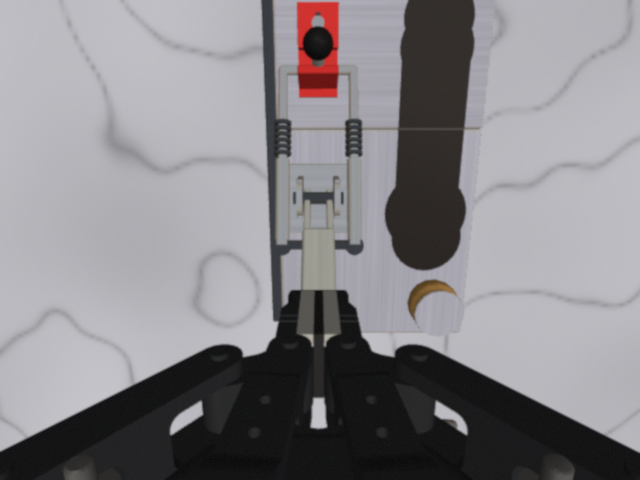

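Call:
jog_arm(motion=[0, 0.04, 0, 0, 0, 0.09, 0, 0, 0, 0.13, 0, 0, 0, 0.15, 0, 0, 0.02, 0.15, 0, 0, 0.04, 0.15, 0, 0, 0.048, 0.15, 0, 0, 0.054, 0.15, 0, 0, 0.06, 0.15, 0, 0, 0.06, 0.15, 0, 0])

```text
t: 13.13
tool_pos: [0.559, 0.048, 0.3344]
orientation: [[0.999, 0.0, 0.035], [-0.035, 0.0, 0.999], [0.0, -1.0, 0.0]]
force: [0.4, -0.0, -0.2]
width: 0.0001
```

```bash
python3 look.py 10|head -1; python3 - <<'E'
from h import *
p=np.load('pics/s10.npz')['p'][110:340,230:480];cv2.imwrite('pics/s10y.png',cv2.resize(p,None,fx=2.5,fy=2.5,interpolation=cv2.INTER_CUBIC))
E
```

```text
t 13.1833 tool [-40.1   0.  260.4] w 0.0002 F [-1.  -1.3  0.5]
```

View pics/s10y.png

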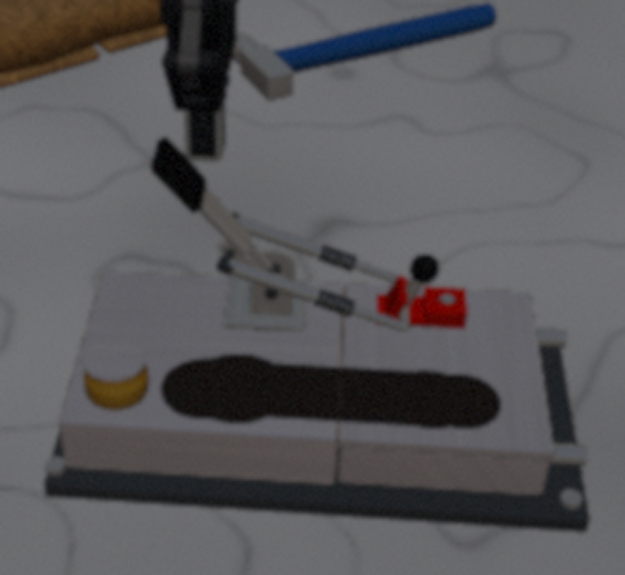

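Call:
jog_arm(motion=[0.005, 0.012, 0, 0, 0.01, 0.024, 0, 0, 0.014, 0.033, 0, 0, 0.019, 0.04, 0, 0, 0.026, 0.046, 0, 0, 0.034, 0.052, 0, 0, 0.042, 0.059, 0, 0, 0.05, 0.066, 0, 0, 0.056, 0.072, 0, 0, 0.063, 0.078, 0, 0, 0.069, 0.084, 0, 0])

```text
t: 14.15
tool_pos: [0.5759, 0.0474, 0.3129]
orientation: [[0.999, -0.001, 0.035], [-0.035, -0.0, 0.999], [-0.001, -1.0, -0.0]]
force: [-2.9, 0.5, 2.0]
width: 0.0
```

```bash
python3 look.py 11|head -1; python3 - <<'E'
from h import *
p=np.load('pics/s11.npz')['p'][110:340,230:480];cv2.imwrite('pics/s11y.png',cv2.resize(p,None,fx=2.5,fy=2.5,interpolation=cv2.INTER_CUBIC))
E
```

```text
t 14.2 tool [-57.4   0.  238.7] w 0.0001 F [-2.1  0.5  1.7]
```

View pics/s11y.png

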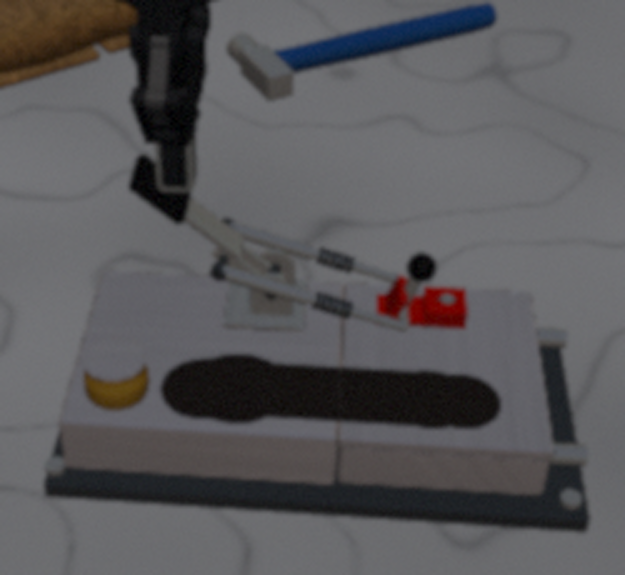

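Call:
jog_arm(motion=[0.007, 0.008, 0, 0, 0.015, 0.017, 0, 0, 0.022, 0.025, 0, 0, 0.029, 0.034, 0, 0, 0.036, 0.043, 0, 0, 0.042, 0.052, 0, 0, 0.048, 0.061, 0, 0, 0.053, 0.069, 0, 0, 0.058, 0.078, 0, 0, 0.063, 0.087, 0, 0])

```text
t: 15.08
tool_pos: [0.5919, 0.0469, 0.2913]
orientation: [[0.999, 0.0, 0.035], [-0.035, 0.0, 0.999], [0.0, -1.0, 0.0]]
force: [-1.2, -0.6, 2.3]
width: -0.0001
```

```bash
python3 look.py 12|head -1; python3 - <<'E'
from h import *
p=np.load('pics/s12.npz')['p'][110:340,230:480];cv2.imwrite('pics/s12y.png',cv2.resize(p,None,fx=2.5,fy=2.5,interpolation=cv2.INTER_CUBIC))
E
```

```text
t 15.1333 tool [-73.4  -0.  216.9] w 0.0002 F [ 0.6 -0.4  2.3]kin.py:11: RuntimeWarning: invalid value encountered in arccos
  l=ang+np.arccos((r*r+1296-R2)/(2*r*36))-np.radians(74);d=K-P(l);e=np.arctan2(d[1],d[0])-np.arctan2(30,115);return l,e
```

View pics/s12y.png

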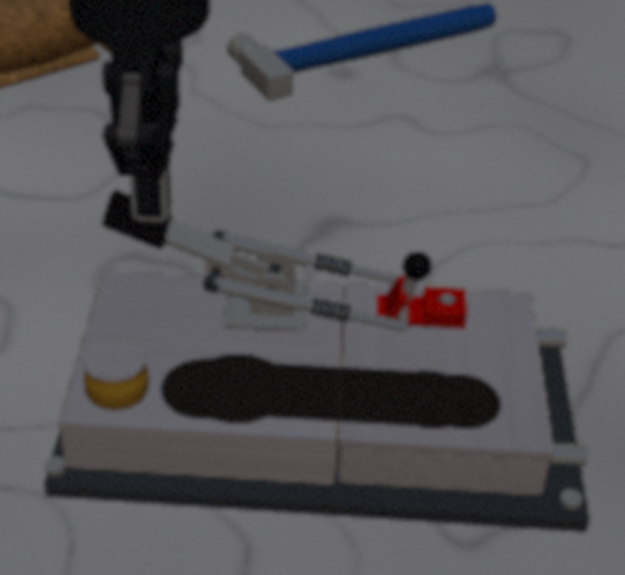

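Call:
jog_arm(motion=[0.006, 0.01, 0, 0, 0.011, 0.02, 0, 0, 0.015, 0.03, 0, 0, 0.019, 0.04, 0, 0, 0.023, 0.05, 0, 0, 0.026, 0.06, 0, 0, 0.029, 0.07, 0, 0, 0.032, 0.078, 0, 0, 0.034, 0.086, 0, 0, 0.034, 0.086, 0, 0])

```text
t: 16.02
tool_pos: [0.6, 0.0465, 0.2693]
orientation: [[0.999, -0.001, 0.035], [-0.035, -0.0, 0.999], [-0.001, -1.0, -0.0]]
force: [-0.7, 0.9, -0.3]
width: 0.0002
```

```bash
python3 look.py 13 2>/dev/null|head -1; python3 - <<'E'
from h import *
p=np.load('pics/s13.npz')['p'][110:340,230:480];cv2.imwrite('pics/s13y.png',cv2.resize(p,None,fx=2.5,fy=2.5,interpolation=cv2.INTER_CUBIC))
E
```

```text
t 16.0667 tool [-8.140e+01  1.000e-01  1.956e+02] w 0.0001 F [-0.1  0.   0.8]
```

View pics/s13y.png

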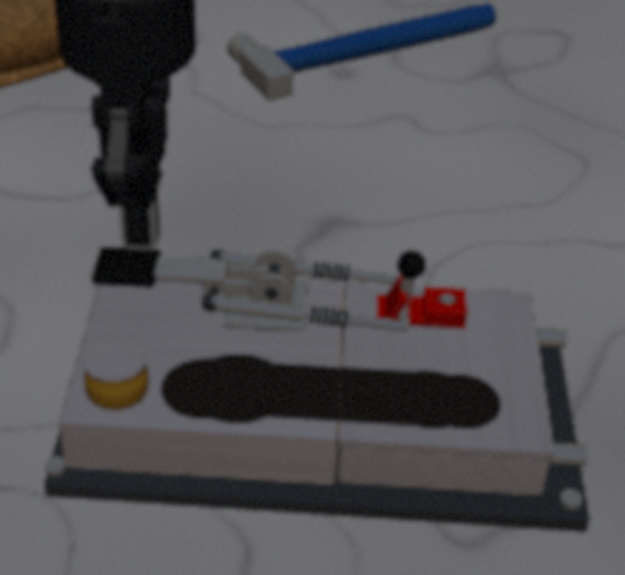

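The lever has snapped down level and the tip is free of it. I'll retreat and verify.

Call:
jog_arm(motion=[0, -0.03, 0, 0, 0, -0.1, 0, 0, 0, -0.2, 0, 0, 0, -0.32, 0, 0, 0, -0.44, 0, 0, 0, -0.54, 0, 0, 0, -0.58, 0, 0, 0, -0.6, 0, 0, 0, -0.6, 0, 0])

```text
t: 16.87
tool_pos: [0.6, 0.0465, 0.4213]
orientation: [[0.999, 0.002, 0.035], [-0.035, 0.001, 0.999], [0.002, -1.0, 0.001]]
force: [-0.4, 0.3, 0.4]
width: 0.0
```

```bash
python3 - <<'E'
from h import *
s=status.get_state();c=cap('wrist','wf');L=lat(cloud(c));q=c['pixels']
np.save('pics/wfL.npy',L);print(s['t'],lat(np.array(s['tool_pos'])),s['force'].round(1))
c2=cap('side','sf');S=lat(cloud(c2))
b=(c2['pixels'].max(-1)<40)&(S[...,2]>-8)&(S[...,2]<40)&(abs(S[...,1])<22)&(S[...,0]<-60)&(S[...,0]>-125)
H=S[b];print('pad',len(H),H.mean(0).round(1),H.min(0).round(1),H.max(0).round(1))
for n,C in(('side',S),):
    m=(abs(C[...,2]+22)<4)&(C[...,0]>45)&(C[...,0]<190)&(abs(C[...,1]+43)<75)
    print('slide rect',cv2.minAreaRect(C[m][:,:2].astype(np.float32)))
p=c2['pixels'][130:330,240:480];cv2.imwrite('pics/sfz.png',cv2.resize(p,None,fx=2.8,fy=2.8,interpolation=cv2.INTER_CUBIC))
E
```

```text
16.8667 [-8.13339929e+01  5.56943348e-02  3.47326148e+02] [-0.4  0.3  0.4]
pad 316 [-90.6  -3.9   6.9] [-108.8  -19.4    2.7] [-72.   14.6   9.6]
slide rect ((105.11082458496094, -43.04907989501953), (148.1140899658203, 120.19055938720703), 89.98538970947266)
```

View pics/wf.png

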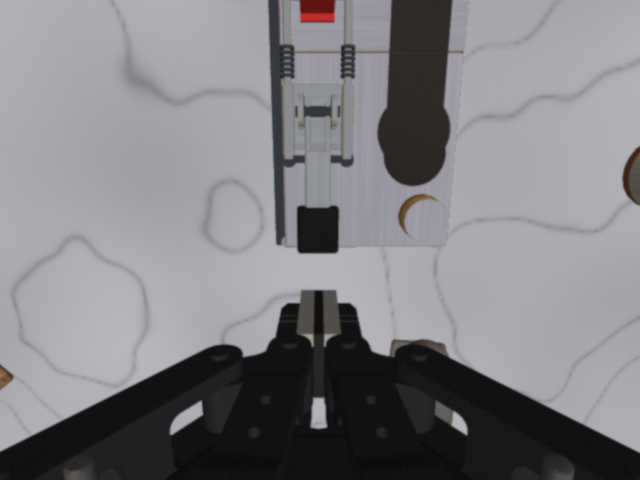

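View pics/sfz.png

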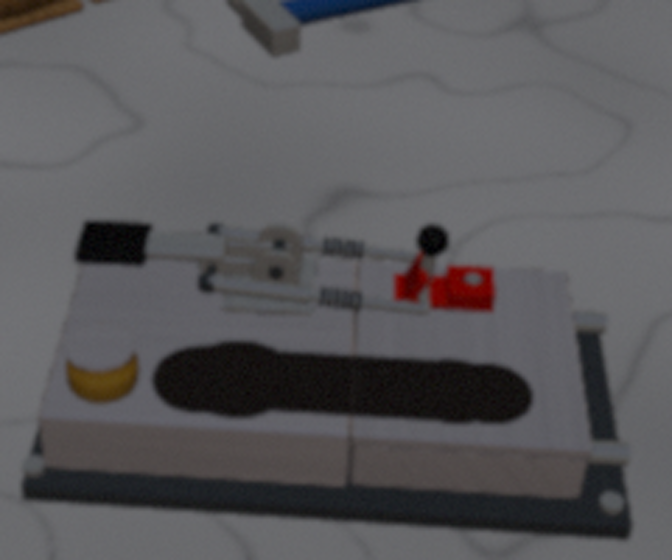

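```bash
python3 - <<'E'
from h import *
from scipy.optimize import least_squares
d=np.load('pics/sf.npz');z=d['z'];K=d['K'];v,u=np.mgrid[:480,:640]
Pc=np.stack([(u-K[2])/K[0]*z,(v-K[3])/K[1]*z,z],-1);S=lat(Pc@d['T'][:3,:3].T+d['T'][:3,3])
m=(d['p'].max(-1)<45)&(abs(S[...,1])<12)&(S[...,0]>70)&(S[...,0]<110)&(S[...,2]>0);Q=S[m]
k=least_squares(lambda x:np.linalg.norm(Q-x,axis=1)-9,[86,0,15],loss='soft_l1').x
pin=36*np.array([np.cos(np.radians(186)),np.sin(np.radians(186))]);D=np.hypot(*(k[[0,2]]-pin))
print('knob',k.round(1),len(Q),'bow est mm',(np.sqrt(D*D-900)-115).round(1))
finish_job()
E
```

```text
knob [84.7  0.2 16.3] 81 bow est mm 3.4
the job is handed in; nothing more can be done
```

The latch is closed and locked: the loop's crossbar sits under the red hook, the lever is fully down, and the mould halves are tight together. I handed the job in about 17 s into the 62 s limit; no verdict was reported.

I pinched the knob, lowered the loop's crossbar into the keeper's channel, then pushed the lever over centre with shut fingertips. The springs pulled the lever down the rest of the way.

**Final checks, from the camera images:**
- **Lever:** the handle pad's face is about 7 mm above the pivot and level, which matches the closed stop.
- **Gap:** the sliding half stands about 0.1 mm open.
- **Spring draw:** the loop is drawn out about 3.4 mm, estimated from the knob's position.
- **Crossbar:** before the lever was pushed, it lay about 7 mm above the mould top and 9.7 mm behind the slide's origin. That is inside the required range. I did not measure it again after closing.
- **Robot:** the arm is raised clear with no contact force.
- **Tin, jar and dish:** the tin shows where it was. I did not re-measure the jar or the dish, but the arm stayed well above them.

**What did not go to plan:**
- **First grip:** the knob slid about 7 mm in the pads, so I re-gripped it harder (70 N instead of 30 N).
- **Insertion:** the knob squeezed out of the pads as the bar dropped into the channel. This pulled the slide shut and swung the lever to about 1.0 rad.
- **Forces:** the wrist read about 11 N just after the knob slipped out and about 4 N or less at each check while I pushed the lever. Readings came only at the end of each move, so brief peaks in between were not seen.

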